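# Loosen the sample and fit the penetrometer probe

## Robot

A 6-joint arm with a two-finger parallel gripper is mounted at the origin on the work surface. World frame = base frame: x ahead of the robot, y to its left, z up, the work surface at z = 0. Lengths are in mm, angles in rad, forces in N, time in s.
With the tool pointing down it reaches from about 400 to 925 mm from the base axis. Payload 12.5 kg.
Tool frame: the origin (TCP) lies at the very end of the fingers, on their centre line; the grasp point (between the pads) lies grip_depth behind it (grip_depth is the distance from the TCP to the grasp point, in mm); z points along the fingers, y is the line along which they close (so a half turn about z gives the same grasp; the last joint's range is limited). The gripper opens to 95 mm and grips with 3 to 60 N. Pads are 20 mm wide; open, the fingers measure 119 mm over their backs; the gripper's body (75 mm by 180 mm) begins 59 mm behind the grasp point.
Start: joints at [1.194, 0.491, 1.559, -0, 1.092, -0.106], TCP at [167.171, 602.246, 214.661] pointing down, gripper open.
Joint ranges: [-3.1, 3.1], [-0.84, 2.19], [0.05, 2.79], [-1.13, 4.28], [0.06, 2.93], [-2.69, 2.69]. Speed limits (rad/s): [2.22, 2.22, 2.79, 3.14, 3.14, 3.14].

## Interface

Orientations are given as [roll, pitch, yaw] about the fixed x, y, z axes, in that order (R = Rz(yaw) Ry(pitch) Rx(roll)).
In Python, from cell import state, read_camera, job_done, grip_depth gives the robot as it stands.
- The arm moves only by the tool drive_tool, never from a script. Its argument "targets" is a list of rows, each an object with "jaw": the opening, from 0 (shut) to 1 (fully open); "travel": the shift along the tool's x, y, z in m, a list of three; "twist": the turn about the tool's z in rad. In form: [{"jaw": jaw, "travel": [tx, ty, tz], "twist": twist}, ...]. A call has 1 to 8 rows; each row is the pose to reach, as a shift and turn from the pose commanded when the call began, along the tool's axes at that moment; what a row does not reach only later rows make up. A row lasts 1/12 s, in which the tool goes at most 41.7 mm and 7.16 degrees, less where a joint would pass 70% of its speed; a pose out of reach is approached as far as the arm can. A call with a gripper value outside its range is refused whole. The fingers move at their own pace and stop on an object; the grip force is fixed at half the most. Time passes only in rows, so rows that repeat a pose let the fingers close. It gives the time, the measured TCP pose, the force, the opening and the grip force at its end, in the units of the state.
- state(): the state, without advancing time (a new reading comes with each control period).
- read_camera(name): name is "scene" or "top"; returns a dict with "frame" (400x640x3 uint8, red, green, blue), "fx", "fy", "cx", "cy" (pixels), "R" (3x3) and "t" (3): a world point X has camera coordinates R X + t. Camera axes: x right, y down, z forward; pixel columns grow to the right and rows downward; lengths in mm; the calibration is good to about 2 mm. A picture is of the moment at which its call begins. There is no depth.
- job_done(): hands the job in; it is judged then, once.
The state is a dict: "t": time; "joints": joint angles; "qvel": joint speeds; "tau": joint torques, N m; "eef_pos": TCP position; "tcp_rot": TCP orientation; "ft_force": force on the tool from outside, world axes, zero at the start; "moment": the same for the moment, N m; "opening": opening from 0.0 (shut) to 1.0 (fully open); "grip_force": force on a finger pad.
Only numpy, scipy, OpenCV 4.12 (cv2) and the standard library are available. Lean on these libraries where they do the work, as an engineer would, in place of code of your own. Each camera call takes 0.05 s, during which the arm holds its last target. There are 200 camera calls.

## Task

Take the steel probe by its red head from the rack and stir the stones in the aluminium cup round with it until most of them have been pushed well away from where they lay, keeping them in the cup. Then thread the probe point down through the upper and then the lower brass bushing of the penetrometer stand, and finish while still holding it there, upright and still, with its point sticking out clearly below the lower bushing but well off the base plate, and the red head a clear finger's width above the upper bushing, so that only your grip carries it. Leave the jar, the brass weight and the tin alone.

Things in the scene. Friction and masses are not known exactly. Their poses are not given: they have to be found in the camera images.
- probe: Steel probe, 105 to 195 g: round rod 10 mm in diameter under a red square head 26 x 26 mm, 40 mm tall. Origin: middle of the head's underside; z up the head, x and y square to its faces. The rod reaches 120 mm below the origin, its last 11 mm tapering to a 2 mm point. It starts hanging upright in the rack, head's underside on the rack's top; grip the head from above, square to its faces.
- probe_tip (a point): The pointed lower end of the probe, on its axis.
- rack: Fixed blue stand with a white top plate 86 x 50 mm, top 130 mm above the table, with one upright through hole 14 mm wide in its middle, in which the probe hangs. Origin under the hole, on the table.
- cup: Fixed round open aluminium cup, 108 mm outer diameter, 65 mm tall, wall 4 mm (inside 100 mm wide), inner floor 6 mm above the table. Origin in the middle of its underside, on the table.
- stand: Fixed penetrometer stand: grey base plate 180 x 130 x 12 mm, steel column 190 mm tall, 95 mm from the bushing axis along the stand's +x, and two white arms with brass bushings (28 mm outside, 15 mm tall, through hole 13 mm) on one vertical axis, at 125 to 140 mm (upper) and 65 to 80 mm (lower) above the table. Origin on that axis at the table; base plate top at 12 mm.
- upper_mouth (a point): Centre of the upper bushing's top, where the rod enters (140 mm above the table).
- lower_mouth (a point): Centre of the lower bushing's top (80 mm above the table).
- lower_exit (a point): Centre of the lower bushing's underside, where the rod comes out (65 mm above the table).
- stone0: One of five loose rounded stones in the cup, about 24 x 19 x 19 mm, 14 g. Origin at its centre.
- stone1: One of five loose rounded stones in the cup, about 24 x 19 x 19 mm, 14 g. Origin at its centre.
- stone2: One of five loose rounded stones in the cup, about 24 x 19 x 19 mm, 14 g. Origin at its centre.
- stone3: One of five loose rounded stones in the cup, about 24 x 19 x 19 mm, 14 g. Origin at its centre.
- stone4: One of five loose rounded stones in the cup, about 24 x 19 x 19 mm, 14 g. Origin at its centre.
- jar: Bystander: closed jar 56 mm in diameter, 70 mm tall. Origin in the middle of its underside.
- weight: Bystander: brass weight 50 mm in diameter, 46 mm tall. Origin in the middle of its underside.
- soil_tin: Bystander: flat aluminium tin 70 x 50 x 30 mm. Origin in the middle of its underside.
Not all that is in view belongs to the job. What is shaped like the cup but orange is not meant.

How it is judged (in metres and radians):
On the way, in this order (a step that is already met when the one before it is completed fails the run):
1. the held probe's point is down in the cup and at least three of the five stones are over 15 mm from where they started (contact force between the fingers and probe above 1 N and horizontal distance between probe_tip and cup below 0.05 m and z of probe_tip in the frame of cup below 0.035 m and (distance of each of stone0, stone1, stone2 from where it was at the start of the episode above 0.015 m or distance of each of stone0, stone1, stone3 from where it was at the start of the episode above 0.015 m or distance of each of stone0, stone1, stone4 from where it was at the start of the episode above 0.015 m or distance of each of stone0, stone2, stone3 from where it was at the start of the episode above 0.015 m or distance of each of stone0, stone2, stone4 from where it was at the start of the episode above 0.015 m or distance of each of stone0, stone3, stone4 from where it was at the start of the episode above 0.015 m or distance of each of stone1, stone2, stone3 from where it was at the start of the episode above 0.015 m or distance of each of stone1, stone2, stone4 from where it was at the start of the episode above 0.015 m or distance of each of stone1, stone3, stone4 from where it was at the start of the episode above 0.015 m or distance of each of stone2, stone3, stone4 from where it was at the start of the episode above 0.015 m)), for 0.1 s.
2. the held probe has passed through the upper bushing, its point between the two bushings (contact force between the fingers and probe above 1 N and horizontal distance between probe_tip and upper_mouth below 0.012 m and angle between the z axis of probe and the z axis of stand, either way round below 0.12 rad and z of probe_tip in the frame of upper_mouth below -0.017 m and z of probe_tip in the frame of lower_mouth above -0.01 m), for 0.05 s.
At the end, for the whole second after the job is handed in: Probe gripped, still, within 0.06 rad of the bushing axis; point within 5 mm of the axis and over 6 mm below the lower bushing; head over 5 mm above the upper one; under 10 N on the stand; stones in the cup; bystanders within 20 mm of their starts (contact force between the fingers and probe above 1 N and angle between the z axis of probe and the z axis of stand, either way round below 0.06 rad and horizontal distance between probe_tip and lower_exit below 0.005 m and z of probe_tip in the frame of lower_exit below -0.006 m and z of probe in the frame of upper_mouth above 0.005 m and angle between probe's own z axis and vertical below 0.1 rad and linear speed of probe below 0.02 m/s and contact force between probe and stand below 10 N and horizontal distance between each of stone0, stone1, stone2, stone3, stone4 and cup below 0.054 m and height (world z) of each of stone0, stone1, stone2, stone3, stone4 below 0.065 m and distance of each of jar, weight, soil_tin from where it was at the start of the episode below 0.02 m); the arm keeps its last pose, push and grip.
It fails at once if a stone leaves the cup (horizontal distance between any of stone0, stone1, stone2, stone3, stone4 and cup above 0.065 m).
It fails at once if the jar, the weight or the tin is moved over 20 mm (distance of any of jar, weight, soil_tin from where it was at the start of the episode above 0.02 m).
It also fails if it takes over 72 s, if anything falls off the work surface, if the arm or the gripper's body presses on something with over 40 N, if the wrist force passes 120 N, or if a joint passes its speed limit or range.

## Working session

There is one attempt and no reset: what is moved stays moved. The work goes in short steps, Python scripts to look and compute and a tool call to move; the robot and the scene stay as the last step left them, time stands still between calls to the robot, and variables do not carry over. Pictures are saved under pics/ and viewed, at most 10 in all, crops included, and the job is handed in when it is done.

Besides the shell and the picture viewer there is one more tool, called after ">>>" by a JSON object that holds its "method" and its "body". drive_tool: Moves the arm, as the interface text tells. Its arguments: {"type":"object","properties":{"targets":{"type":"array"}},"required":["targets"]}

```bash
mkdir -p pics; ls; python3 - <<'E'
from cell import state, read_camera, grip_depth
import cv2,numpy as np,pickle
print(grip_depth, state())
for n in("scene","top"):
    c=read_camera(n); pickle.dump(c,open(n+"0.pkl","wb"))
    cv2.imwrite(f"pics/{n}0.png",c["frame"][:,:,::-1]); print(n,c["fx"],c["cx"],c["cy"],np.round(c["R"],3).tolist(),np.round(c["t"],1).tolist())
E
```

```text
pics
18.8 {'t': 0.0, 'joints': array([ 1.19441083e+00,  4.91576482e-01,  1.55944294e+00, -1.18067267e-05,
        1.09168935e+00, -1.05613031e-01]), 'qvel': array([-7.21121164e-05,  1.15449453e-03,  3.07937423e-04, -2.20593889e-04,
        1.20624247e-03,  1.12598691e-03]), 'tau': array([-3.64022606e-03, -6.12639070e+01, -2.58183968e+01,  6.91751833e-02,
        4.81904950e-02, -5.62737262e-05]), 'eef_pos': array([167.07316029, 602.00846565, 214.05347299]), 'tcp_rot': array([-3.14048165e+00, -1.07245123e-04,  2.87082558e+00]), 'ft_force': array([-0.3470216 ,  0.689855  , -0.12395359]), 'moment': array([-0.03433029,  0.00202106,  0.04522735]), 'grip_force': 0.0, 'opening': 1.0012633794412769}
scene 406.549611561162 323.4738676570281 197.84592592141334 [[-0.394, 0.919, -0.016], [0.499, 0.199, -0.843], [-0.772, -0.34, -0.537]] [240.3, -179.2, 1331.3]
top 471.9842072392162 318.9945057723747 196.05411620976705 [[-0.003, -1.0, -0.013], [-0.992, 0.004, -0.128], [0.128, 0.013, -0.992]] [-1.2, 578.0, 960.3]
```

View pics/scene0.png

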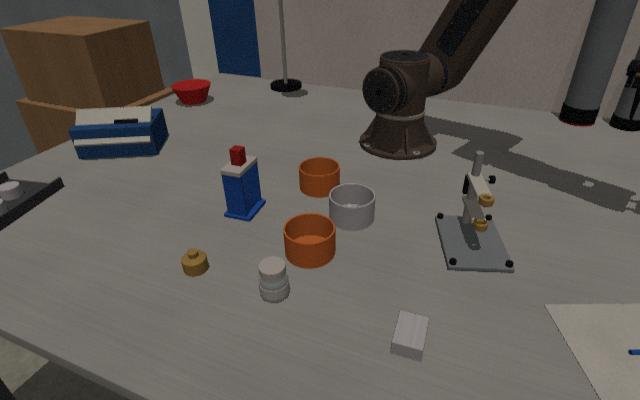

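View pics/top0.png

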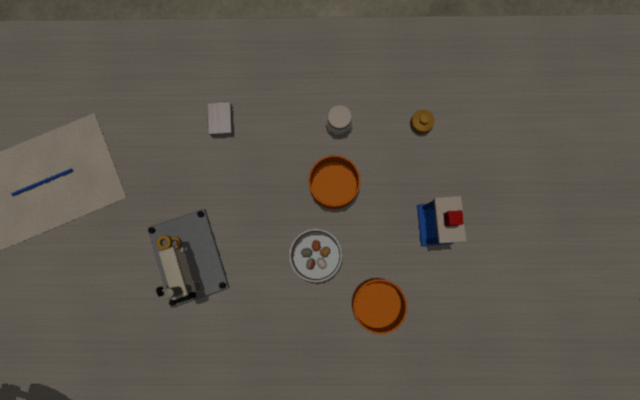

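The scene view shows the red head at (238,156) on the blue rack, the grey cup at (352,207), the orange decoys at (320,177) and (310,240), and the stand bushings at (486,200) and (480,225). The top view shows the head at (454,218), the cup at (316,256), the orange decoys at (334,182) and (379,305), and the upper bushing at (164,243).

Possible mistakes:
- **Probe head:** it is red at top (454,218). The red bowl at scene (191,92) is not it. I choose the square head on the blue rack.
- **Cup:** the grey cup at top (316,256), not the orange ones.
- **Brass:** the weight at top (423,121) is brass too, but the bushings are on the stand.

```bash
cat > h.py <<'E'
import numpy as np,cv2,pickle
def ray(c,u,v):
    R=np.array(c["R"]);t=np.array(c["t"]);C=-R.T@t
    d=R.T@np.array([(u-c["cx"])/c["fx"],(v-c["cy"])/c["fy"],1.]);return C,d/np.linalg.norm(d)
def onz(c,u,v,z):
    C,d=ray(c,u,v);return C+d*(z-C[2])/d[2]
def proj(c,X):
    p=np.array(c["R"])@np.array(X,float)+np.array(c["t"]);return np.array([c["cx"]+c["fx"]*p[0]/p[2],c["cy"]+c["fy"]*p[1]/p[2]])
def mid(r1,r2):
    (a,d),(b,e)=r1,r2
    s=np.linalg.lstsq(np.c_[d,-e],b-a,rcond=None)[0]
    p,q=a+s[0]*d,b+s[1]*e;return (p+q)/2,np.linalg.norm(p-q)
def blobs(c,lo,hi,roi):
    x0,y0,x1,y1=roi;h=cv2.cvtColor(c["frame"],cv2.COLOR_RGB2HSV)
    m=cv2.inRange(h,np.array(lo),np.array(hi));k=np.zeros_like(m);k[y0:y1,x0:x1]=m[y0:y1,x0:x1]
    return k,[q for q in sorted(cv2.findContours(k,cv2.RETR_EXTERNAL,cv2.CHAIN_APPROX_NONE)[0],key=cv2.contourArea,reverse=True) if cv2.contourArea(q)>4]
E
python3 - <<'E'
from h import *
s=pickle.load(open("scene0.pkl","rb"));t=pickle.load(open("top0.pkl","rb"))
def crop(c,u,v,w,h,S):
    return cv2.resize(c["frame"][v-h//2:v+h//2,u-w//2:u+w//2],(S[0],S[1]),interpolation=cv2.INTER_CUBIC)
a=np.hstack([crop(t,450,220,64,48,(400,300)),crop(t,176,265,100,76,(400,300))])
b=np.hstack([crop(s,240,170,64,48,(400,300)),crop(s,480,200,100,76,(400,300))])
cv2.imwrite("pics/crop0.png",np.vstack([a,b])[:,:,::-1])
for c,n,roi in((t,"top",(430,195,475,245)),(s,"scene",(220,140,255,170))):
    k,bl=blobs(c,(0,150,60),(8,255,255),roi)
    for q in bl:print(n,cv2.contourArea(q),cv2.boundingRect(q),cv2.minAreaRect(q))
for c,n,roi in((t,"top",(145,225,200,260)),(s,"scene",(465,185,500,240))):
    k,bl=blobs(c,(12,120,60),(28,255,255),roi)
    for q in bl:print(n,"brass",cv2.contourArea(q),cv2.boundingRect(q),cv2.minAreaRect(q))
for roi in((280,220,352,292),):
    g=t["frame"];h=cv2.cvtColor(g,cv2.COLOR_RGB2HSV)
    m=cv2.inRange(h,(0,0,135),(180,60,255));k=np.zeros_like(m);k[220:292,280:352]=m[220:292,280:352]
    p=np.argwhere(k)[:,::-1].astype(np.float32);e=cv2.fitEllipse(cv2.convexHull(p));print("cup",e,onz(t,*e[0],65))
E
```

```text
top 166.5 (448, 211, 15, 14) ((455.0, 217.5), (13.0, 14.0), 90.0)
scene 182.0 (229, 146, 16, 20) ((236.5, 155.5), (19.0, 15.0), 90.0)
top brass 139.0 (157, 235, 14, 15) ((163.5, 242.0), (13.0, 14.0), 0.0)
top brass 33.0 (171, 237, 9, 12) ((176.0500030517578, 241.65000915527344), (12.016655921936035, 7.273238658905029), 71.56505584716797)
scene brass 127.0 (479, 195, 15, 12) ((486.0, 200.5), (11.0, 14.0), 90.0)
scene brass 124.5 (473, 219, 15, 13) ((480.2838134765625, 224.7972869873047), (13.645115852355957, 12.001126289367676), 9.462322235107422)
cup ((316.447509765625, 255.5915985107422), (31.54473304748535, 41.0029411315918), 86.72062683105469) [453.06674436   1.81012602  65.        ]
```

View pics/crop0.png

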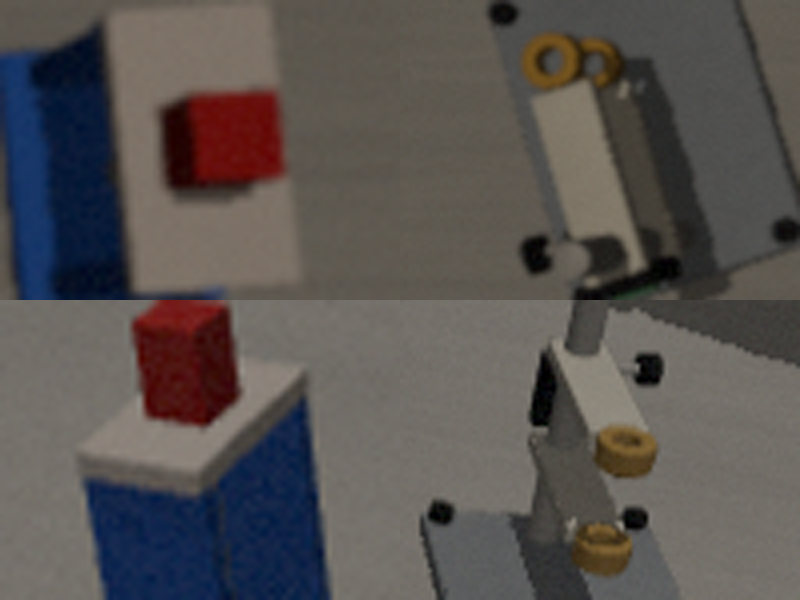

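The crops show the head's top face at about top (456.5,218). It is nearly square to the image, with the plate tilted a few degrees. The upper bushing ring is at top (164,242), and both bushings are clear in the scene view. Next I compute positions and yaws.

```bash
python3 - <<'E'
from h import *
from cell import state
s=pickle.load(open("scene0.pkl","rb"));t=pickle.load(open("top0.pkl","rb"))
P=[onz(t,418+x/6.25,196+y/6.25,170)[:2] for x,y in((198,95),(277,92),(284,178),(203,185))]
P=np.array(P);print("head",P.mean(0),[ (np.degrees(np.arctan2(*(P[(i+1)%4]-P[i])[::-1])).round(1),np.linalg.norm(P[(i+1)%4]-P[i]).round(1)) for i in range(4)])
W=np.array([onz(t,418+x/6.25,196+y/6.25,130)[:2] for x,y in((105,10),(270,8),(300,283),(130,288))])
print("plate",W.mean(0),[ (np.degrees(np.arctan2(*(W[(i+1)%4]-W[i])[::-1])).round(1),np.linalg.norm(W[(i+1)%4]-W[i]).round(1)) for i in range(4)])
# scene: head bottom-front corner etc: project check
print("head centre in scene",proj(s,[*P.mean(0),150]),"blob bbox centre 236.5,155.5")
# bushing: brass bbox centre top: project models of bushing z range
U=onz(t,163.7,242.2,140);print("upper top",U, "scene pred of centre", proj(s,[U[0],U[1],132.5]),proj(s,[U[0],U[1],72.5]))
print(mid(ray(t,163.6,242.1),ray(s,486,200.8)))
h=cv2.cvtColor(t["frame"],cv2.COLOR_RGB2HSV)
# cup: rim outer, scene
m=cv2.inRange(cv2.cvtColor(s["frame"],cv2.COLOR_RGB2HSV),(0,0,110),(180,40,255));k=np.zeros_like(m);k[180:230,325:380]=m[180:230,325:380]
x,y,w,hh=cv2.boundingRect(k);print("scene cup bbox",x,y,w,hh)
g=cv2.cvtColor(t["frame"],cv2.COLOR_RGB2GRAY)
cs=cv2.HoughCircles(cv2.resize(g[215:300,275:360],None,fx=4,fy=4,interpolation=cv2.INTER_CUBIC),cv2.HOUGH_GRADIENT,1,10,param1=100,param2=20,minRadius=80,maxRadius=125)
for c in cs[0][:4]:
    u,v=275+c[0]/4,215+c[1]/4;print("cup circ",u,v,c[2]/4,onz(t,u,v,65),proj(s,onz(t,u,v,65)))
# stones
for roi in((295,235,338,278),):
    x0,y0,x1,y1=roi
    sat=h[...,1];k,bl=blobs(t,(0,0,0),(179,255,255),roi)
    cv2.imwrite("pics/cup0.png",cv2.resize(t["frame"][215:300,275:360,::-1],(595,595),interpolation=cv2.INTER_CUBIC))
E
```

```text
head [ 519.6181366  -253.99315575] [(np.float64(-88.0), np.float64(22.9)), (np.float64(-177.8), np.float64(25.0)), (np.float64(94.7), np.float64(23.5)), (np.float64(1.0), np.float64(26.2))]
plate [ 520.17327891 -253.11502837] [(np.float64(-89.6), np.float64(50.2)), (np.float64(-176.2), np.float64(83.8)), (np.float64(91.5), np.float64(51.1)), (np.float64(3.1), np.float64(84.6))]
head centre in scene [236.57365549 155.72421547] blob bbox centre 236.5,155.5
upper top [478.61131144 287.27963875 140.        ] scene pred of centre [484.40772999 200.45354531] [478.59300172 225.28188843]
(array([479.02136512, 290.12399686, 132.60367426]), np.float64(0.22391710350095712))
scene cup bbox 325 180 55 50
cup circ 315.875 255.375 24.85 [453.50441242   2.9665263   65.        ] [350.79468476 194.78529388]
cup circ 316.625 258.625 23.525 [446.98831464   1.46456922  65.        ] [351.14155829 193.28470329]
cup circ 312.625 258.875 20.25 [446.51022832   9.54467287  65.        ] [354.47531427 193.86053193]
cup circ 312.625 255.125 26.075 [454.02464122   9.53650266  65.        ] [353.38741174 195.45284206]
```

View pics/cup0.png

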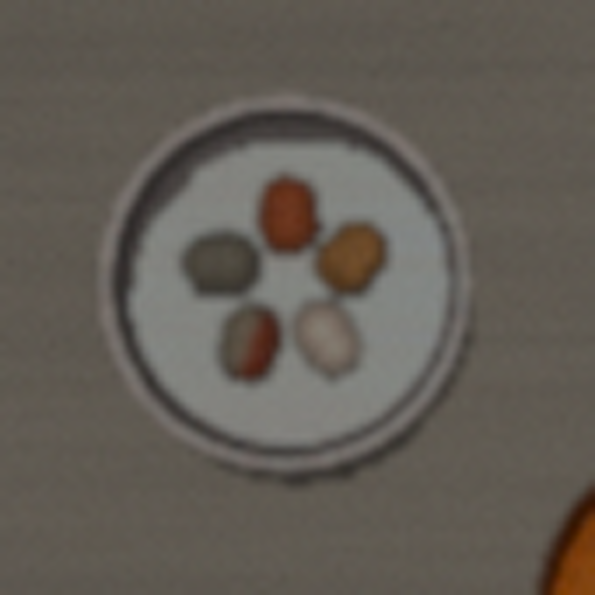

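The cup crop shows the rim centred at crop (285,283), which is top (315.8,255.4). Five stones sit in a ring around a clear centre, so I can enter there. I choose the head at (520,-253.5) with a yaw of about 2.3°, and the cup at (453.5,3). I'm moving now.

>>> {"method": "drive_tool", "body": {"targets": [{"jaw": 1,"travel": [-0.262,-0.197,0],"twist": 1.0},{"jaw": 1,"travel": [-0.262,-0.197,0],"twist": 1.0},{"jaw": 1,"travel": [-0.262,-0.197,0],"twist": 1.0},{"jaw": 1,"travel": [-0.262,-0.197,0],"twist": 1.0},{"jaw": 1,"travel": [-0.262,-0.197,0],"twist": 1.0},{"jaw": 1,"travel": [-0.262,-0.197,0],"twist": 1.0},{"jaw": 1,"travel": [-0.262,-0.197,0],"twist": 1.0},{"jaw": 1,"travel": [-0.262,-0.197,0],"twist": 1.0}]}}

```text
t: 0.77
eef_pos: [367.9, 340.2, 214.6]
tcp_rot: [-3.141, 0.0, 1.864]
ft_force: [0.3, 0.5, -0.5]
opening: 1.002
grip_force: 0.0
```

>>> {"method": "drive_tool", "body": {"targets": [{"jaw": 1,"travel": [-0.33,-0.016,0],"twist": 0.26},{"jaw": 1,"travel": [-0.33,-0.016,0],"twist": 0.26},{"jaw": 1,"travel": [-0.33,-0.016,0],"twist": 0.26},{"jaw": 1,"travel": [-0.33,-0.016,0],"twist": 0.26},{"jaw": 1,"travel": [-0.33,-0.016,0],"twist": 0.26},{"jaw": 1,"travel": [-0.33,-0.016,0],"twist": 0.26},{"jaw": 1,"travel": [-0.33,-0.016,0],"twist": 0.26},{"jaw": 1,"travel": [-0.33,-0.016,0],"twist": 0.26}]}}

```text
t: 1.43
eef_pos: [449.2, 20.1, 214.6]
tcp_rot: [3.142, -0.0, 1.61]
ft_force: [1.2, 0.7, -0.3]
opening: 1.002
grip_force: 0.0
```

>>> {"method": "drive_tool", "body": {"targets": [{"jaw": 1,"travel": [-0.276,0.06,0],"twist": 0},{"jaw": 1,"travel": [-0.276,0.06,0],"twist": 0},{"jaw": 1,"travel": [-0.276,0.06,0],"twist": 0},{"jaw": 1,"travel": [-0.276,0.06,0],"twist": 0},{"jaw": 1,"travel": [-0.276,0.06,0],"twist": 0},{"jaw": 1,"travel": [-0.276,0.06,0],"twist": 0},{"jaw": 1,"travel": [-0.276,0.06,0],"twist": 0},{"jaw": 1,"travel": [-0.276,0.06,0.02],"twist": 0}]}}

```text
t: 2.1
eef_pos: [522.3, -257.1, 196.5]
tcp_rot: [3.137, 0.004, 1.607]
ft_force: [-0.3, 0.2, -0.0]
opening: 1.003
grip_force: 0.0
```

```bash
python3 - <<'E'
from h import *
from cell import state,read_camera
print({k:np.round(v,3) for k,v in state().items() if k in("eef_pos","tcp_rot","joints")})
s=read_camera("scene");t=read_camera("top")
f=lambda c,u,v,w,h:cv2.resize(c["frame"][v-h//2:v+h//2,u-w//2:u+w//2,::-1],(400,400),interpolation=cv2.INTER_CUBIC)
cv2.imwrite("pics/over.png",np.hstack([f(t,450,215,80,80),f(s,240,150,80,80)]))
E
```

```text
{'joints': array([-5.710e-01,  4.470e-01,  1.693e+00, -1.000e-03,  9.960e-01,
       -6.070e-01]), 'eef_pos': array([ 522.256, -257.053,  196.487]), 'tcp_rot': array([3.137, 0.004, 1.607])}
```

View pics/over.png

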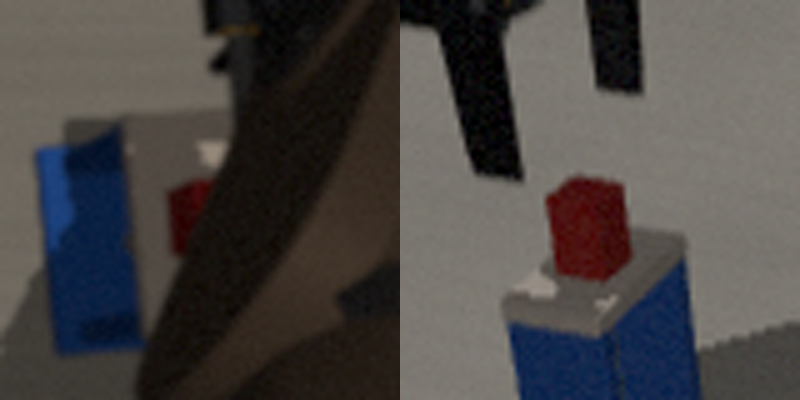

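The picture shows the fingers straddling the red head along x, open and clear, with the head at scene crop (588,230). The arm was still settling, so I'll hold and re-read before going down.

>>> {"method": "drive_tool", "body": {"targets": [{"jaw": 1,"travel": [0,0,0.0],"twist": 0},{"jaw": 1,"travel": [0,0,0.01],"twist": 0},{"jaw": 1,"travel": [0,0,0.01],"twist": 0},{"jaw": 1,"travel": [0,0,0.01],"twist": 0}]}}

```text
t: 2.53
eef_pos: [520.1, -250.2, 184.7]
tcp_rot: [-3.141, -0.0, 1.612]
ft_force: [0.8, 0.4, 0.8]
opening: 1.0
grip_force: 0.0
```

>>> {"method": "drive_tool", "body": {"targets": [{"jaw": 1,"travel": [-0.003,0,0.015],"twist": 0},{"jaw": 1,"travel": [-0.003,0,0.03],"twist": 0},{"jaw": 1,"travel": [-0.003,0,0.045],"twist": 0},{"jaw": 1,"travel": [-0.003,0,0.05],"twist": 0},{"jaw": 1,"travel": [-0.003,0,0.05],"twist": 0},{"jaw": 1,"travel": [-0.003,0,0.05],"twist": 0}]}}

```text
t: 3.03
eef_pos: [520.5, -253.9, 135.3]
tcp_rot: [3.141, 0.0, 1.611]
ft_force: [0.5, -0.3, 0.1]
opening: 1.0
grip_force: 0.0
```

>>> {"method": "drive_tool", "body": {"targets": [{"jaw": 0.4,"travel": [0,0,0],"twist": 0},{"jaw": 0.3,"travel": [0,0,0],"twist": 0},{"jaw": 0.2,"travel": [0,0,0],"twist": 0},{"jaw": 0.1,"travel": [0,0,0],"twist": 0},{"jaw": 0,"travel": [0,0,0],"twist": 0},{"jaw": 0,"travel": [0,0,0],"twist": 0},{"jaw": 0,"travel": [0,0,0],"twist": 0},{"jaw": 0,"travel": [0,0,0],"twist": 0}]}}

```text
t: 3.7
eef_pos: [520.3, -254.0, 134.6]
tcp_rot: [-3.142, -0.0, 1.611]
ft_force: [-0.4, -0.1, -0.1]
opening: 0.496
grip_force: 0.0
```

>>> {"method": "drive_tool", "body": {"targets": [{"jaw": 0,"travel": [0,0,0],"twist": 0},{"jaw": 0,"travel": [0,0,0],"twist": 0},{"jaw": 0,"travel": [0,0,0],"twist": 0},{"jaw": 0,"travel": [0,0,0],"twist": 0},{"jaw": 0,"travel": [0,0,0],"twist": 0},{"jaw": 0,"travel": [0,0,0],"twist": 0},{"jaw": 0,"travel": [0,0,0],"twist": 0},{"jaw": 0,"travel": [0,0,0],"twist": 0}]}}

```text
t: 4.37
eef_pos: [520.2, -254.0, 134.6]
tcp_rot: [-3.142, -0.0, 1.611]
ft_force: [0.8, -0.2, -0.9]
opening: 0.271
grip_force: 30.0
```

>>> {"method": "drive_tool", "body": {"targets": [{"jaw": 0,"travel": [0,0,-0.03],"twist": 0},{"jaw": 0,"travel": [0,0,-0.06],"twist": 0},{"jaw": 0,"travel": [0,0,-0.09],"twist": 0},{"jaw": 0,"travel": [0,0,-0.12],"twist": 0},{"jaw": 0,"travel": [0,0,-0.14],"twist": 0},{"jaw": 0,"travel": [0,0,-0.14],"twist": 0}]}}

```text
t: 4.87
eef_pos: [521.3, -254.6, 278.8]
tcp_rot: [3.136, 0.004, 1.611]
ft_force: [-0.1, 0.4, -1.6]
opening: 0.274
grip_force: 30.0
```

>>> {"method": "drive_tool", "body": {"targets": [{"jaw": 0,"travel": [0.035,-0.01,0],"twist": 0},{"jaw": 0,"travel": [0.07,-0.02,0],"twist": 0},{"jaw": 0,"travel": [0.105,-0.03,0],"twist": 0},{"jaw": 0,"travel": [0.14,-0.04,0],"twist": 0},{"jaw": 0,"travel": [0.175,-0.045,0],"twist": 0},{"jaw": 0,"travel": [0.21,-0.05,0],"twist": 0},{"jaw": 0,"travel": [0.24,-0.055,0],"twist": 0},{"jaw": 0,"travel": [0.258,-0.056,0],"twist": 0}]}}

```text
t: 5.53
eef_pos: [452.4, 4.0, 273.7]
tcp_rot: [-3.14, -0.001, 1.612]
ft_force: [1.3, -1.0, -1.7]
opening: 0.269
grip_force: 30.0
```

>>> {"method": "drive_tool", "body": {"targets": [{"jaw": 0,"travel": [0,0,0],"twist": 0},{"jaw": 0,"travel": [0,0,0],"twist": 0},{"jaw": 0,"travel": [0,0,0],"twist": 0},{"jaw": 0,"travel": [0,0,0],"twist": 0}]}}

```text
t: 5.87
eef_pos: [454.1, 0.8, 274.1]
tcp_rot: [-3.141, -0.0, 1.61]
ft_force: [0.1, -0.3, -1.9]
opening: 0.274
grip_force: 30.0
```

```bash
python3 - <<'E'
from h import *
from cell import state,read_camera
s=read_camera("scene");t=read_camera("top");e=state()["eef_pos"];print(e)
pickle.dump((s,t,e),open("overcup.pkl","wb"))
print("tip pred scene",proj(s,e-[0,0,124.6]),"head",proj(s,e+[0,0,15]),"top tip",proj(t,e-[0,0,124.6]))
f=lambda c,u,v,w,h:cv2.resize(c["frame"][v-h//2:v+h//2,u-w//2:u+w//2,::-1],(400,400),interpolation=cv2.INTER_CUBIC)
cv2.imwrite("pics/overcup.png",np.hstack([f(t,316,250,100,100),f(s,350,160,100,100)]))
E
```

```text
[454.10023129   0.76306424 274.31870716]
tip pred scene [350.53802901 162.29288051] head [351.90405049 101.0462208 ] top tip [316.16867354 254.8875635 ]
```

View pics/overcup.png

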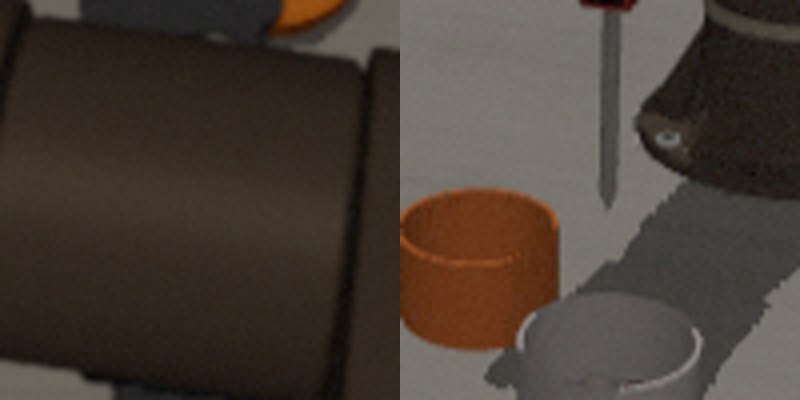

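The tip is at scene (351.8,162) and its predicted position was (350.5,162.3). That is the same bias of about +1.3 px seen on the cup and bushing, so positions relative to the arm agree. The tip is over the cup's centre; lowering it.

>>> {"method": "drive_tool", "body": {"targets": [{"jaw": 0,"travel": [0.002,0,0.03],"twist": 0},{"jaw": 0,"travel": [0.002,0,0.06],"twist": 0},{"jaw": 0,"travel": [0.002,0,0.085],"twist": 0},{"jaw": 0,"travel": [0.002,0,0.105],"twist": 0},{"jaw": 0,"travel": [0.002,0,0.12],"twist": 0},{"jaw": 0,"travel": [0.002,0,0.13],"twist": 0},{"jaw": 0,"travel": [0.002,0,0.137],"twist": 0},{"jaw": 0,"travel": [0.002,0,0.137],"twist": 0}]}}

```text
t: 6.63
eef_pos: [453.6, 3.1, 136.5]
tcp_rot: [-3.14, -0.0, 1.61]
ft_force: [0.1, 0.2, -1.6]
opening: 0.27
grip_force: 30.0
```

>>> {"method": "drive_tool", "body": {"targets": [{"jaw": 0,"travel": [0.005,0,0],"twist": 0},{"jaw": 0,"travel": [0.01,0,0],"twist": 0},{"jaw": 0,"travel": [0.015,0,0],"twist": 0},{"jaw": 0,"travel": [0.019,0,0],"twist": 0},{"jaw": 0,"travel": [0.019,0.005,0],"twist": 0},{"jaw": 0,"travel": [0.017,0.009,0],"twist": 0},{"jaw": 0,"travel": [0.014,0.014,0],"twist": 0},{"jaw": 0,"travel": [0.01,0.017,0],"twist": 0}]}}

```text
t: 7.3
eef_pos: [471.5, 13.9, 137.7]
tcp_rot: [3.141, 0.0, 1.611]
ft_force: [0.6, -0.6, -2.1]
opening: 0.276
grip_force: 30.0
```

>>> {"method": "drive_tool", "body": {"targets": [{"jaw": 0,"travel": [-0.005,0.002,0],"twist": 0},{"jaw": 0,"travel": [-0.01,0.003,0],"twist": 0},{"jaw": 0,"travel": [-0.015,0.002,0],"twist": 0},{"jaw": 0,"travel": [-0.02,0,0],"twist": 0},{"jaw": 0,"travel": [-0.024,-0.003,0],"twist": 0},{"jaw": 0,"travel": [-0.027,-0.007,0],"twist": 0},{"jaw": 0,"travel": [-0.029,-0.012,0],"twist": 0},{"jaw": 0,"travel": [-0.03,-0.017,0],"twist": 0}]}}

```text
t: 7.97
eef_pos: [454.0, -16.7, 137.6]
tcp_rot: [-3.142, -0.0, 1.611]
ft_force: [0.5, 0.0, -0.7]
opening: 0.271
grip_force: 30.0
```

>>> {"method": "drive_tool", "body": {"targets": [{"jaw": 0,"travel": [0.001,-0.005,0],"twist": 0},{"jaw": 0,"travel": [0.003,-0.01,0],"twist": 0},{"jaw": 0,"travel": [0.006,-0.014,0],"twist": 0},{"jaw": 0,"travel": [0.01,-0.017,0],"twist": 0},{"jaw": 0,"travel": [0.015,-0.019,0],"twist": 0},{"jaw": 0,"travel": [0.02,-0.02,0],"twist": 0},{"jaw": 0,"travel": [0.025,-0.019,0],"twist": 0},{"jaw": 0,"travel": [0.03,-0.017,0],"twist": 0}]}}

```text
t: 8.63
eef_pos: [436.6, 13.5, 137.6]
tcp_rot: [3.142, -0.0, 1.611]
ft_force: [0.0, -0.3, -2.1]
opening: 0.27
grip_force: 30.0
```

>>> {"method": "drive_tool", "body": {"targets": [{"jaw": 0,"travel": [0.004,0.003,0],"twist": 0},{"jaw": 0,"travel": [0.007,0.007,0],"twist": 0},{"jaw": 0,"travel": [0.009,0.012,0],"twist": 0},{"jaw": 0,"travel": [0.01,0.017,0],"twist": 0},{"jaw": 0,"travel": [0.009,0.022,0],"twist": 0},{"jaw": 0,"travel": [0.007,0.027,0],"twist": 0},{"jaw": 0,"travel": [0.004,0.031,0],"twist": 0},{"jaw": 0,"travel": [0,0.034,0],"twist": 0}]}}

```text
t: 9.3
eef_pos: [471.1, 13.8, 137.6]
tcp_rot: [3.142, -0.0, 1.611]
ft_force: [0.1, 0.3, -2.1]
opening: 0.273
grip_force: 30.0
```

>>> {"method": "drive_tool", "body": {"targets": [{"jaw": 0,"travel": [-0.005,0.002,0],"twist": 0},{"jaw": 0,"travel": [-0.01,0.003,0],"twist": 0},{"jaw": 0,"travel": [-0.015,0.002,0],"twist": 0},{"jaw": 0,"travel": [-0.02,0,0],"twist": 0},{"jaw": 0,"travel": [-0.024,-0.003,0],"twist": 0},{"jaw": 0,"travel": [-0.027,-0.007,0],"twist": 0},{"jaw": 0,"travel": [-0.029,-0.012,0],"twist": 0},{"jaw": 0,"travel": [-0.03,-0.017,0],"twist": 0}]}}

```text
t: 9.97
eef_pos: [454.0, -16.7, 137.6]
tcp_rot: [-3.142, -0.0, 1.611]
ft_force: [-0.2, -0.7, -1.6]
opening: 0.273
grip_force: 30.0
```

>>> {"method": "drive_tool", "body": {"targets": [{"jaw": 0,"travel": [0.01,0,0],"twist": 0},{"jaw": 0,"travel": [0.02,0,-0.02],"twist": 0},{"jaw": 0,"travel": [0.02,0,-0.05],"twist": 0},{"jaw": 0,"travel": [0.02,0,-0.09],"twist": 0},{"jaw": 0,"travel": [0.02,0,-0.13],"twist": 0},{"jaw": 0,"travel": [0.04,0.0,-0.16],"twist": 0},{"jaw": 0,"travel": [0.08,0.0,-0.165],"twist": 0},{"jaw": 0,"travel": [0.12,0.0,-0.165],"twist": 0}]}}

```text
t: 10.63
eef_pos: [450.1, 104.8, 305.2]
tcp_rot: [3.137, -0.0, 1.608]
ft_force: [1.2, 0.3, -3.2]
opening: 0.271
grip_force: 30.0
```

>>> {"method": "drive_tool", "body": {"targets": [{"jaw": 0,"travel": [0.04,0.01,0],"twist": 0},{"jaw": 0,"travel": [0.08,0.02,0],"twist": 0},{"jaw": 0,"travel": [0.12,0.03,0],"twist": 0},{"jaw": 0,"travel": [0.13,0.03,0],"twist": 0}]}}

```text
t: 10.97
eef_pos: [474.7, 239.7, 302.3]
tcp_rot: [3.141, -0.001, 1.614]
ft_force: [-0.6, -0.4, -1.3]
opening: 0.271
grip_force: 30.0
```

```bash
python3 - <<'E'
from h import *
from cell import state,read_camera
print(state()["eef_pos"])
t=read_camera("top")
cv2.imwrite("pics/cup1.png",cv2.resize(t["frame"][215:300,275:360,::-1],(595,595),interpolation=cv2.INTER_CUBIC))
E
```

```text
[474.70202478 239.71037386 302.28957282]
```

View pics/cup1.png

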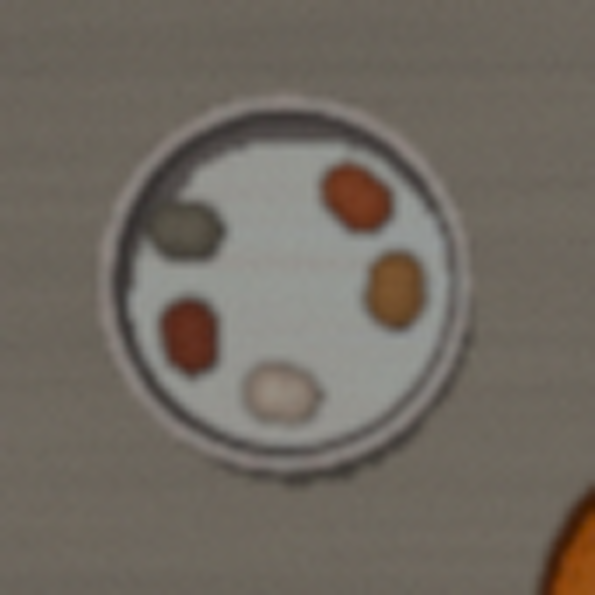

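The cup crop shows all five stones pushed out towards the wall and still inside. They have shifted about 21, 14, 17, 18 and 21 mm, so at least three are well over 15 mm. Now over the upper bushing.

>>> {"method": "drive_tool", "body": {"targets": [{"jaw": 0,"travel": [0.03,0.003,0],"twist": 0},{"jaw": 0,"travel": [0.048,0.005,0],"twist": 0},{"jaw": 0,"travel": [0.048,0.005,0.01],"twist": 0},{"jaw": 0,"travel": [0.048,0.005,0.015],"twist": 0},{"jaw": 0,"travel": [0.048,0.005,0.015],"twist": 0},{"jaw": 0,"travel": [0.048,0.005,0.015],"twist": 0}]}}

```text
t: 11.52
eef_pos: [477.5, 281.8, 287.3]
tcp_rot: [-3.141, 0.001, 1.61]
ft_force: [-0.2, 0.3, -1.2]
opening: 0.27
grip_force: 30.0
```

```bash
python3 - <<'E'
from h import *
from cell import state,read_camera
s=read_camera("scene");t=read_camera("top");e=state()["eef_pos"];print(e,state()["tcp_rot"])
print("tip pred scene",proj(s,e-[0,0,124.6]),"top tip",proj(t,e-[0,0,124.6]))
k,bl=blobs(s,(12,120,60),(28,255,255),(465,185,500,240))
for q in bl:print("brass",cv2.contourArea(q),cv2.boundingRect(q))
f=lambda c,u,v,w,h:cv2.resize(c["frame"][v-h//2:v+h//2,u-w//2:u+w//2,::-1],(400,600),interpolation=cv2.INTER_CUBIC)
cv2.imwrite("pics/stand1.png",np.hstack([f(t,172,245,60,90),f(s,484,190,60,90)]))
E
```

```text
[477.87889612 281.95316527 287.97966396] [ 3.14121439e+00 -1.09922385e-04  1.60982719e+00]
tip pred scene [484.68244011 186.16112631] top tip [162.24617596 242.19489019]
brass 132.5 (479, 194, 15, 13)
brass 127.5 (473, 219, 15, 13)
```

View pics/stand1.png

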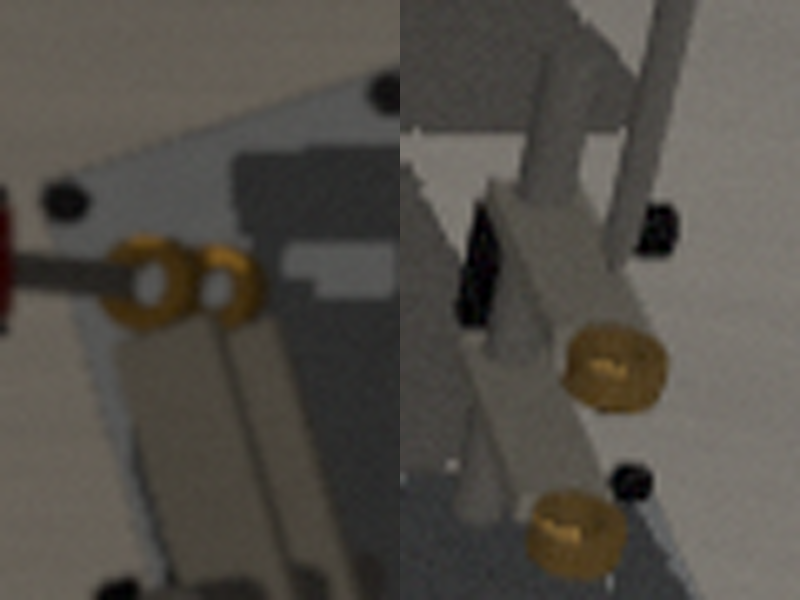

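The top crop shows the tip at crop (133,282), which is px (162.0,242.3), and the upper ring centre at (148,282), which is (164.2,242.4). The scene crop shows the tip at px (486.0,185.2) and the upper bushing centred at (486.5,200.1). Next I work out the relative offset.

```bash
python3 - <<'E'
from h import *
from cell import state,read_camera
s=pickle.load(open("scene0.pkl","rb"));t=pickle.load(open("top0.pkl","rb"))
e=np.array([477.8,281.9,287.7]);tip=e-[0,0,124.6]
bt=np.array([161.95,242.3])-proj(t,tip);bs=np.array([485.95,185.2])-proj(s,tip);print(bt,bs)
a=np.array([164.2,242.4]);b=np.array([486.5,200.1])
print(onz(t,*(a-bt),132.5),onz(s,*(b-bs),132.5),mid(ray(t,*(a-bt)),ray(s,*(b-bs))))
# lower bushing, scene: bbox crop (527..627, 490..580)
l=np.array([454+177/6.667,145+535/6.667]);print("lower",onz(s,*(l-bs),72.5))
l=np.array([142+217/6.667,200+286/6.667]);print("lower hole top",onz(t,*(l-bt),72.5))
E
```

```text
[-0.37575469  0.05712487] [ 1.32196833 -1.06158436]
[478.57718972 288.16858082 132.5       ] [480.70625727 288.87641476 132.5       ] (array([478.5950796 , 288.78782417, 131.1771681 ]), np.float64(0.3246084234316512))
lower [481.76304016 288.79893101  72.5       ]
lower hole top [479.4152846  287.54418507  72.5       ]
```

>>> {"method": "drive_tool", "body": {"targets": [{"jaw": 0,"travel": [0.0063,0.0016,0],"twist": 0},{"jaw": 0,"travel": [0.0063,0.0016,0.008],"twist": 0},{"jaw": 0,"travel": [0.0063,0.0016,0.016],"twist": 0},{"jaw": 0,"travel": [0.0063,0.0016,0.016],"twist": 0},{"jaw": 0,"travel": [0.0063,0.0016,0.016],"twist": 0},{"jaw": 0,"travel": [0.0063,0.0016,0.016],"twist": 0}]}}

```text
t: 12.12
eef_pos: [479.1, 289.0, 271.5]
tcp_rot: [-3.141, 0.0, 1.611]
ft_force: [-0.4, 0.8, -1.8]
opening: 0.273
grip_force: 30.0
```

```bash
python3 - <<'E'
from h import *
from cell import state,read_camera
s=read_camera("scene");t=read_camera("top");e=state()["eef_pos"];print(e)
f=lambda c,u,v,w,h:cv2.resize(c["frame"][v-h//2:v+h//2,u-w//2:u+w//2,::-1],(400,400),interpolation=cv2.INTER_CUBIC)
cv2.imwrite("pics/stand2.png",np.hstack([f(t,164,242,40,40),f(s,486,190,40,40)]))
E
```

```text
[479.22566342 289.08168622 271.85073494]
```

View pics/stand2.png

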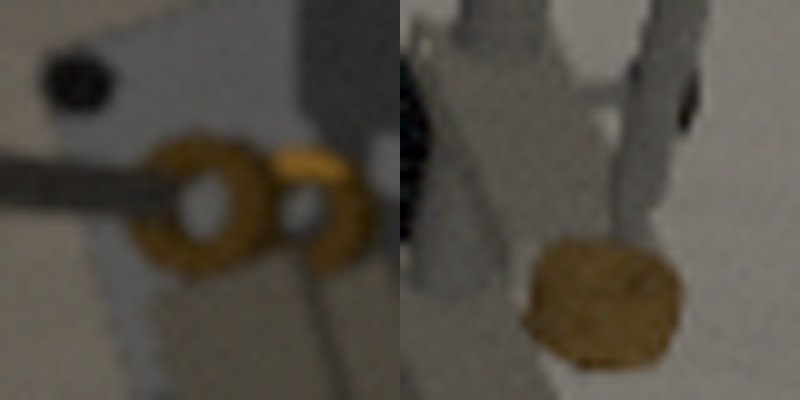

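The tip sits about 1–2 mm towards +y of the bushing axis: the tip is at top crop (178,196) and the hole at (200,205), and the scene view agrees. I'm correcting and lowering gently. The tapered point leaves about 5 mm of entry margin.

>>> {"method": "drive_tool", "body": {"targets": [{"jaw": 0,"travel": [-0.0017,-0.001,0.0],"twist": 0},{"jaw": 0,"travel": [-0.0017,-0.001,0.004],"twist": 0},{"jaw": 0,"travel": [-0.0017,-0.001,0.008],"twist": 0},{"jaw": 0,"travel": [-0.0017,-0.001,0.012],"twist": 0},{"jaw": 0,"travel": [-0.0017,-0.001,0.014],"twist": 0},{"jaw": 0,"travel": [-0.0017,-0.001,0.014],"twist": 0},{"jaw": 0,"travel": [-0.0017,-0.001,0.014],"twist": 0}]}}

```text
t: 12.8
eef_pos: [478.2, 287.3, 257.5]
tcp_rot: [-3.141, 0.0, 1.611]
ft_force: [-0.0, -0.5, -2.1]
opening: 0.272
grip_force: 30.0
```

```bash
python3 -c "
from cell import state
s=state();print(s['eef_pos'],s['ft_force'],s['moment'])"
```

```text
[478.17576173 287.32001366 257.46336728] [-0.03517099 -0.51476852 -2.07047136] [-0.14738235  0.03147407  0.00755285]
```

>>> {"method": "drive_tool", "body": {"targets": [{"jaw": 0,"travel": [0,0,0.003],"twist": 0},{"jaw": 0,"travel": [0,0,0.006],"twist": 0},{"jaw": 0,"travel": [0,0,0.009],"twist": 0},{"jaw": 0,"travel": [0,0,0.012],"twist": 0},{"jaw": 0,"travel": [0,0,0.015],"twist": 0},{"jaw": 0,"travel": [0,0,0.015],"twist": 0},{"jaw": 0,"travel": [0,0,0.015],"twist": 0},{"jaw": 0,"travel": [0,0,0.015],"twist": 0}]}}

```text
t: 13.47
eef_pos: [478.2, 287.4, 242.7]
tcp_rot: [3.141, -0.0, 1.611]
ft_force: [-0.8, -0.6, -1.6]
opening: 0.27
grip_force: 30.0
```

```bash
python3 -c "
from cell import state
s=state();print(s['eef_pos'],s['ft_force'],s['moment'])"
```

```text
[478.24287984 287.35126449 242.72211288] [-0.76222274 -0.6429883  -1.64551175] [-0.08562353  0.03882439 -0.01876308]
```

>>> {"method": "drive_tool", "body": {"targets": [{"jaw": 0,"travel": [0,0,0.005],"twist": 0},{"jaw": 0,"travel": [0,0,0.01],"twist": 0},{"jaw": 0,"travel": [0,0,0.015],"twist": 0},{"jaw": 0,"travel": [0,0,0.02],"twist": 0},{"jaw": 0,"travel": [0,0,0.025],"twist": 0},{"jaw": 0,"travel": [0,0,0.03],"twist": 0},{"jaw": 0,"travel": [0,0,0.03],"twist": 0},{"jaw": 0,"travel": [0,0,0.03],"twist": 0}]}}

```text
t: 14.13
eef_pos: [478.2, 287.3, 212.3]
tcp_rot: [-3.141, 0.0, 1.611]
ft_force: [1.0, -0.4, -1.9]
opening: 0.27
grip_force: 30.0
```

>>> {"method": "drive_tool", "body": {"targets": [{"jaw": 0,"travel": [0,0,0.003],"twist": 0},{"jaw": 0,"travel": [0,0,0.006],"twist": 0},{"jaw": 0,"travel": [0,0,0.009],"twist": 0},{"jaw": 0,"travel": [0,0,0.012],"twist": 0},{"jaw": 0,"travel": [0,0,0.015],"twist": 0},{"jaw": 0,"travel": [0,0,0.015],"twist": 0},{"jaw": 0,"travel": [0,0,0.015],"twist": 0},{"jaw": 0,"travel": [0,0,0.015],"twist": 0}]}}

```text
t: 14.8
eef_pos: [478.2, 287.4, 197.7]
tcp_rot: [3.141, -0.0, 1.611]
ft_force: [0.1, 0.3, -2.4]
opening: 0.274
grip_force: 30.0
```

```bash
python3 -c "
from cell import state
s=state();print(s['eef_pos'],s['ft_force'],s['moment'])"
```

```text
[478.24282245 287.35443578 197.69680579] [ 0.07398687  0.28201882 -2.36965329] [-0.07851078  0.09809725  0.03922001]
```

>>> {"method": "drive_tool", "body": {"targets": [{"jaw": 0,"travel": [0,0,0.004],"twist": 0},{"jaw": 0,"travel": [0,0,0.008],"twist": 0},{"jaw": 0,"travel": [0,0,0.012],"twist": 0},{"jaw": 0,"travel": [0,0,0.016],"twist": 0},{"jaw": 0,"travel": [0,0,0.02],"twist": 0},{"jaw": 0,"travel": [0,0,0.02],"twist": 0},{"jaw": 0,"travel": [0,0,0.02],"twist": 0}]}}

```text
t: 15.38
eef_pos: [478.1, 287.3, 177.3]
tcp_rot: [-3.141, 0.0, 1.611]
ft_force: [-0.4, -0.5, -2.2]
opening: 0.267
grip_force: 30.0
```

>>> {"method": "drive_tool", "body": {"targets": [{"jaw": 0,"travel": [0,0,0.005],"twist": 0},{"jaw": 0,"travel": [0,0,0.01],"twist": 0},{"jaw": 0,"travel": [0,0,0.015],"twist": 0},{"jaw": 0,"travel": [0,0,0.015],"twist": 0},{"jaw": 0,"travel": [0,0,0.015],"twist": 0},{"jaw": 0,"travel": [0,0,0.015],"twist": 0},{"jaw": 0,"travel": [0,0,0.015],"twist": 0},{"jaw": 0,"travel": [0,0,0.015],"twist": 0}]}}

```text
t: 16.05
eef_pos: [478.3, 287.4, 162.8]
tcp_rot: [3.141, -0.0, 1.611]
ft_force: [-0.3, 0.0, -2.0]
opening: 0.269
grip_force: 30.0
```

```bash
python3 - <<'E'
from h import *
from cell import state,read_camera
s=read_camera("scene");e=state();print(e['eef_pos'],e['ft_force'],e['moment'],e['grip_force'])
cv2.imwrite("pics/final.png",cv2.resize(s["frame"][150:250,430:550,::-1],(720,600),interpolation=cv2.INTER_CUBIC))
E
```

```text
[478.27040526 287.37571951 162.85843717] [-0.41996852 -0.53488574 -2.44588239] [-0.06603631  0.05937516  0.01454706] 29.9997416138649
```

View pics/final.png

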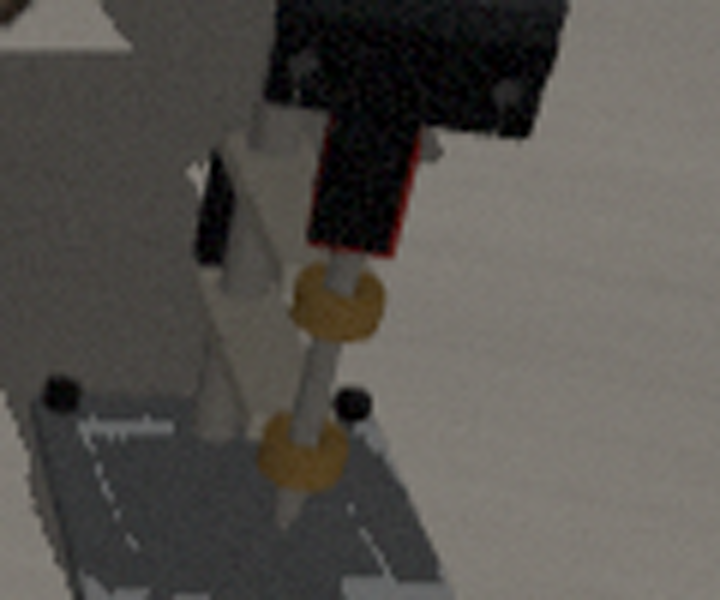

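The rod passes through both bushings, at crop (340,300) and (303,452). Its point shows below the lower one at (288,525), and the head is clear above the upper one, with only the probe's weight on the wrist. Handing in.

```bash
python3 -c "
from cell import job_done
print(job_done())"
```

```text
the job is handed in; nothing more can be done
None
```

I stirred the stones (four of five moved over 15 mm, all still in the cup) and handed the job in at about 16 s, with the probe held upright through both bushings, its point about 27 mm below the lower one and its head about 18 mm above the upper one; no verdict came back.

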